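# Hold a door hinge leaf in line on its packers, ready for the pin

## Robot

A 6-joint arm with a two-finger parallel gripper is mounted at the origin on the work surface. World frame = base frame: x ahead of the robot, y to its left, z up, the work surface at z = 0. Lengths are in m, angles in degrees, forces in N, time in s.
With the tool pointing down it reaches from about 0.225 to 0.875 m from the base axis. Payload 3.4 kg.
Tool frame: the origin (TCP) lies between the finger pads; the fingertips stand 25 mm ahead of it and the grasp point (between the pads) lies 6 mm ahead of it; z points along the fingers, y is the line along which they close (so a half turn about z gives the same grasp; the last joint's range is limited). The gripper opens to 85 mm and grips with 20 to 120 N. Pads are 22 mm wide; open, the fingers measure 114 mm over their backs; the gripper's body (76 mm by 85 mm) begins 54 mm behind the grasp point. The pads swing forward as they close: fully open they stand 13 mm farther back than shut.
Start: joints at [65.833, 15.808, 86.224, -0, 77.962, -6.933], TCP at [0.17, 0.549, 0.256] pointing down, gripper open.
Joint ranges: [-165.64, 165.64], [-43.16, 119.46], [12.63, 154.43], [-67.54, 247.53], [6.08, 155.33], [-154.97, 154.97]. Speed limits (degrees/s): [147.25, 147.25, 180, 180, 180, 180].

## Interface

Orientations are given as [roll, pitch, yaw] about the fixed x, y, z axes, in that order (R = Rz(yaw) Ry(pitch) Rx(roll)).
In Python, from rig import * gives the robot as it stands. The module is installed in compiled form; this text tells all that it offers. Calls block until the motion is done:
- reach(position, orientation): joint-space move of the TCP to a pose.
- move_linear(position, rotation=None, vel=0.15, stop_force=None): straight line of the TCP; rotation=None keeps the orientation; vel is the mean speed in m/s. With stop_force (N) it stops when the force on the tool has changed by that much, and returns True; else False.
- move_j(angles): joint-space move.
- command_gripper(opening, strength=None): opening from 0.0 (shut) to 1.0 (fully open); strength is the grip in N (None keeps the last); returns when the fingers have stopped.
- pause(seconds).
- solve_ik(position, orientation): joint angles nearest the present ones, or None.
- capture(name): name is "side" or "top" or "wrist"; returns a dict with "img" (384x512x3 uint8, red, green, blue), "fovy" (degrees; the focal length in pixels is half the picture's height over the tangent of half this angle, whatever the lens; pixels are square), "cx", "cy" (the principal point, pixels), "R" (3x3) and "t" (3): a world point X has camera coordinates R X + t; the wrist camera has in their place "T_tool_cam" (4x4, takes a point from camera to tool coordinates, whose origin is the TCP and whose axes are the flange's). Camera axes: x right, y down, z forward; pixel columns grow to the right and rows downward; lengths in m; the calibration is good to about 2 mm. A picture is of the moment at which its call begins: read the wrist's pose just before it. There is no depth.
A pose or a line that the arm cannot do raises PlanningError and nothing moves.
- sign_off(): hands the job in; it is judged then, once.
Trained networks look in a picture, given as the dict that the camera call returned (one of the last four; its "shot" number tells which), for a name from the list of things; names that differ only in an ending like _2 or _b are one class to them, and where a whole thing is asked for, a point or a joint stands for the part that bears it (a point fixed in the world has none). Each returns a list of dicts, best first, with "p" (0 to 1); they miss things now and then, are a little off and sometimes report something else, mostly with a low value. They report only what shows in the picture. A call takes as long as a camera call.
- find_in(picture, label): "bbox" ([left, top, width, height] as shares, 0 to 1, of the picture: columns of its width, rows of its height, round what is visible of it).
- silhouettes(picture, label): "region" (384x512 bool, what is visible of it) and "bbox" ([left, top, width, height] as shares, 0 to 1, of the picture: columns of its width, rows of its height, round what is visible of it).
- place_of(picture, label): "position" ([column, row] as shares, 0 to 1, of the picture: columns of its width, rows of its height: a listed point, or the origin of a listed thing).
Readings, each from a call of its own:
- get_t(): time.
- get_q(): joint angles.
- get_joint_vel(): joint speeds.
- get_joint_efforts(): joint torques, N m.
- get_position(): TCP position.
- get_eef_rot(): TCP orientation.
- get_ft_force(): force on the tool from outside, world axes, zero at the start.
- get_moment(): the same for the moment, N m.
- get_finger_gap(): opening from 0.0 (shut) to 1.0 (fully open).
- get_grip_force(): force on a finger pad.
Only numpy, scipy, OpenCV 4.12 (cv2) and the standard library are available. Lean on these libraries where they do the work, as an engineer would, in place of code of your own. Each camera call takes 0.05 s, during which the arm holds its last target. There are 200 camera calls.

## Task

We are rehanging the shop door's hinge: lay the loose plywood packer squarely on top of the one screwed down beside the wooden jamb block and let go of it. Then take the loose steel hinge leaf out of its slotted stand, stand it upright on the pile of packers in one plane with the jamb's leaf, its knuckle between the jamb's two knuckles so that the holes line up for the pin, and finish while still gripping it there, its bottom edge firm on the pile. Leave the jar, the hammer and the hinge pin where they are.

Things in the scene. Friction and masses are not known exactly. Their poses are not given: they have to be found in the camera images.
- jamb: Fixed jamb assembly (sizes in mm). Origin on the vertical hinge axis at bench level; z up, y from the axis towards the wooden block. Dark wood block x -73..-3, y +12..+112, z 0..130. On its +x face (away from the robot) a steel leaf 6 thick (x -3..+3), y +11..+91, z 40..120, its edge at y +11 just behind the knuckles.
- jamb_axis (a point): Point on the hinge axis midway between the jamb's two knuckles, 80 mm above the bench, axes as jamb. Knuckles: tubes along z, 20 outside, hole 10, at z 40..62 and 98..120 above the bench, so a 36 mm gap between. The loose knuckle's centre belongs here; the jamb leaf's edge stops it if pushed 1 mm too far in +y.
- pile_top (a point): Centre of the top face of the fixed lower packer (plywood, 50 in x, 90 in y, 20 mm thick, screwed to the bench), 75 mm from the hinge axis on the -y side, axes as jamb. The loose packer's underside centre belongs here.
- packer: Loose plywood packer, 50 (its x) x 90 (its y) x 20 thick, about 60 g, lying flat on the bench. Origin at the centre of its underside, z up. A half turn makes no difference.
- rack: Fixed wooden stand 50 (x) x 90 (y) x 30 tall with a slot 8 wide along its y, open at both ends, slot floor 10 above the bench. The loose leaf stands in it. Origin at the centre of its underside. The stand and the loose packer may swap places.
- leaf: Loose steel hinge leaf, about 0.4 kg, standing upright in the stand: plate 6 mm thick (x), 100 wide (y -50..+50), 80 tall (z 0..80), one knuckle (tube along z, 20 outside, hole 10, z 27..53) at its +y edge. Origin: middle of the plate's bottom edge. Its knuckle side already faces the robot's left, as at the jamb. Best pinched by its faces, mid top edge.
- leaf_knuckle (a point): Centre of the loose leaf's knuckle, 60 from the leaf's origin along its +y and 40 above its bottom edge.
- jar: Bystander: amber glass jar, 56 across, 75 tall, origin at the centre of its underside.
- mallet: Bystander: a hammer with a wooden handle lying on the bench along its own x.
- pin: Bystander: steel hinge pin, 6 mm rod, 100 long along its y, bent at its +y end into a 35 mm handle along +x, lying on the bench; origin at the middle of the long part, bench level.

How it is judged (in metres and radians):
On the way, in this order (a step that is already met when the one before it is completed fails the run):
1. the loose packer lies squarely on the lower one (edges within 6 mm and 5 degrees) and has been let go, the leaf still in its stand (x of packer in the frame of pile_top between -0.006 and 0.006 m and y of packer in the frame of pile_top between -0.006 and 0.006 m and z of packer in the frame of pile_top between -0.003 and 0.003 m and angle between the y axis of packer and the y axis of jamb, either way round below 0.09 rad and angle between packer's own z axis and vertical below 0.06 rad and contact force between the fingers and packer below 0.1 N and linear speed of packer below 0.02 m/s and distance of leaf from where it was at the start of the episode below 0.03 m), for 0.2 s.
2. the loose leaf has been lifted out of its stand in the fingers (height (world z) of leaf above 0.035 m and contact force between the fingers and leaf above 2 N), for 0.1 s.
At the end, for the whole second after the job is handed in: Loose packer square on the lower one (6 mm, 5 deg), not touched by the fingers. Leaf gripped, at rest, upright (4 deg), its bottom edge in contact with that packer, parallel to the jamb's leaf (5.7 deg), its knuckle within 3.5 mm of the hinge axis and 3 mm of the right height (x of packer in the frame of pile_top between -0.006 and 0.006 m and y of packer in the frame of pile_top between -0.006 and 0.006 m and z of packer in the frame of pile_top between -0.003 and 0.003 m and angle between the y axis of packer and the y axis of jamb, either way round below 0.09 rad and angle between packer's own z axis and vertical below 0.06 rad and horizontal distance between leaf_knuckle and jamb_axis below 0.0035 m and z of leaf_knuckle in the frame of jamb_axis between -0.003 and 0.003 m and angle between leaf's own z axis and vertical below 0.07 rad and angle between the y axis of leaf and the y axis of jamb, either way round below 0.1 rad and contact force between leaf and packer above 0.3 N and contact force between the fingers and leaf above 2 N and linear speed of leaf below 0.02 m/s and contact force between the fingers and packer below 0.1 N); the arm keeps its last pose, push and grip.
It fails at once if a bystander (jar, hammer, hinge pin) is shifted by more than 25 mm (distance of any of jar, mallet, pin from where it was at the start of the episode above 0.025 m).
It also fails if it takes over 48 s, if anything falls off the work surface, if the arm or the gripper's body presses on something with over 40 N, if the wrist force passes 120 N, or if a joint passes its speed limit or range.

## Working session

There is one attempt and no reset: what is moved stays moved. The work goes in short steps, each a Python script; the robot and the scene stay as the last script left them, time stands still between calls to the robot, and variables do not carry over. Pictures are saved under pics/ and viewed, at most 10 in all, crops included, and the job is handed in when it is done.

```bash
mkdir -p pics; cat > h.py <<'E'
from rig import *
import numpy as np, cv2
def proj_ray(p,u,v,pose=None):
    f=192/np.tan(np.radians(p["fovy"])/2)
    d=np.array([(u-p["cx"])/f,(v-p["cy"])/f,1.])
    if "R" in p:
        R=np.array(p["R"]);t=np.array(p["t"]);return -R.T@t,R.T@d
    T=pose@np.array(p["T_tool_cam"]);return T[:3,3],T[:3,:3]@d
def at_z(p,u,v,z,pose=None):
    o,d=proj_ray(p,u,v,pose);return o+d*(z-o[2])/d[2]
def tri(rays):
    A=0;b=0
    for o,d in rays:
        d=d/np.linalg.norm(d);M=np.eye(3)-np.outer(d,d);A=A+M;b=b+M@o
    return np.linalg.solve(A,b)
def tcp():
    from scipy.spatial.transform import Rotation as Ro
    T=np.eye(4);T[:3,:3]=Ro.from_euler('xyz',get_eef_rot(),degrees=True).as_matrix();T[:3,3]=get_position();return T
def save(p,n): cv2.imwrite(f"pics/{n}.png",cv2.cvtColor(p["img"],cv2.COLOR_RGB2BGR))
E
python3 - <<'E'
from h import *
print(get_eef_rot(),get_t())
a=capture("top");b=capture("side")
im=np.vstack([a["img"],b["img"]]);
save(a,"top");save(b,"side")
for p in(a,b):
    print(p["fovy"],p["cx"],p["cy"],proj_ray(p,256,192))
for l,z in dict(jamb=0,jamb_axis=.08,pile_top=.02,packer=0,rack=0,leaf=.01,leaf_knuckle=.05,jar=0,mallet=0,pin=0).items():
    rs=[]
    for p in (a,b):
        r=place_of(p,l)
        if r:
            u,v=r[0]["position"];u*=512;v*=384
            print(l,round(r[0]["p"],2),(round(u),round(v)),at_z(p,u,v,z).round(4));rs.append(proj_ray(p,u,v))
    if len(rs)==2: print("   tri",tri(rs).round(4))
E
```

```text
[-1.79897361e+02 -1.41138413e-02  1.62765398e+02] 0.0
44.78579045969673 249.98555456714584 180.58464528178953 (array([0.52317234, 0.08564171, 1.13274237]), array([ 0.01783687, -0.02861035, -0.99981497]))
46.91471353958982 261.2155236772667 188.23769600379666 (array([ 0.33792817, -0.60579642,  0.83165581]), array([ 0.23392245,  0.66215588, -0.7120682 ]))
jamb 0.67 (237, 180) [0.5717 0.1003 0.    ]
jamb 0.79 (249, 214) [0.5667 0.1    0.    ]
   tri [ 0.5695  0.101  -0.0017]
jamb_axis 0.91 (237, 182) [0.5647 0.0978 0.08  ]
jamb_axis 0.49 (238, 141) [0.6068 0.2927 0.08  ]
   tri [0.5535 0.0972 0.2427]
pile_top 0.9 (268, 176) [0.5823 0.0265 0.02  ]
pile_top 0.61 (264, 230) [0.5798 0.0228 0.02  ]
   tri [0.582  0.0264 0.0151]
packer 0.56 (363, 152) [ 0.6443 -0.2084  0.    ]
packer 0.94 (326, 309) [ 0.6313 -0.2051  0.    ]
   tri [ 0.6381 -0.2063 -0.0007]
rack 0.92 (369, 224) [ 0.4701 -0.2233  0.    ]
rack 0.86 (255, 344) [ 0.4664 -0.2276  0.    ]
   tri [ 0.4686 -0.2248 -0.0068]
leaf 0.66 (370, 225) [ 0.467  -0.2221  0.01  ]
leaf 0.65 (257, 340) [ 0.4712 -0.224   0.01  ]
   tri [ 0.4692 -0.223   0.0091]
leaf_knuckle 0.78 (350, 222) [ 0.4761 -0.1648  0.05  ]
leaf_knuckle 0.84 (244, 302) [ 0.469  -0.1591  0.05  ]
   tri [ 0.4723 -0.1627  0.0546]
jar 0.64 (287, 120) [ 0.722  -0.0201  0.    ]
jar 0.59 (325, 231) [ 0.724  -0.0147  0.    ]
   tri [ 0.7208 -0.0195  0.0068]
mallet 0.55 (119, 148) [0.6451 0.3867 0.    ]
mallet 0.64 (240, 140) [0.6408 0.3874 0.    ]
   tri [ 6.431e-01  3.874e-01 -5.000e-04]
pin 0.63 (222, 137) [0.6755 0.1376 0.    ]
pin 0.39 (288, 200) [0.6795 0.1103 0.    ]
   tri [ 0.6854  0.137  -0.0294]
```

View pics/top.png

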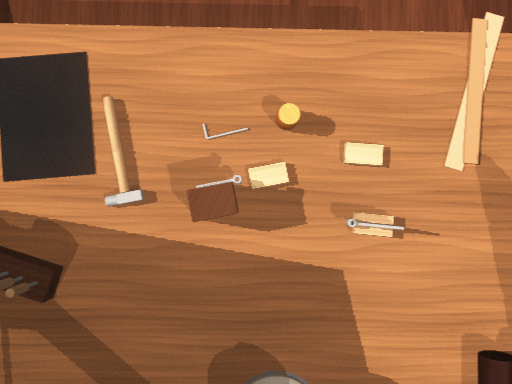

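View pics/side.png

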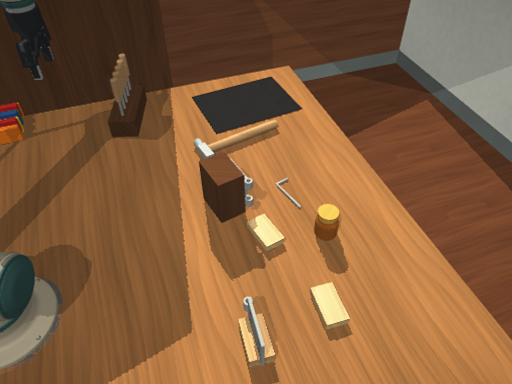

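```bash
python3 - <<'E'
from h import *
print(solve_ik([.58,.03,.3],[180,0,100]),solve_ik([.58,.03,.3],[180,0,-80]))
reach([.57,.06,.30],[180,0,100]); 
T=tcp();p=capture("wrist");save(p,"w1");print(np.array(p["T_tool_cam"]).round(3),T.round(3),p["fovy"],get_t())
for l,z in dict(jamb_axis=.08,pile_top=.02,jamb=0).items():
    for r in place_of(p,l)[:2]:
        u,v=np.array(r["position"])*[512,384];print(l,r["p"],u,v,at_z(p,u,v,z,T))
reach([.57,-.2,.36],[180,0,90])
T=tcp();p=capture("wrist");save(p,"w2");print(get_t())
for l,z in dict(packer=0,rack=0,leaf=.01,leaf_knuckle=.05).items():
    for r in place_of(p,l)[:2]:
        u,v=np.array(r["position"])*[512,384];print(l,r["p"],u,v,at_z(p,u,v,z,T))
    if l in("packer","leaf"):
        m=silhouettes(p,l)[0]["region"];c=cv2.minAreaRect(np.argwhere(m)[:,::-1].astype(np.float32));P=cv2.boxPoints(c)
        zz=.02 if l=="packer" else .09
        Q=np.array([at_z(p,*q,zz,T)[:2] for q in P]);print(Q.round(4),Q.mean(0),[np.linalg.norm(Q[i]-Q[i-1]).round(4) for i in range(4)],np.degrees(np.arctan2(*(Q[1]-Q[0])[::-1])),np.degrees(np.arctan2(*(Q[2]-Q[1])[::-1])))
E
```

```text
[ -3.90204724  15.13457504  81.01451395   0.          83.85091101
 -13.90204724] None
[[ 0.    -0.963 -0.268  0.068]
 [ 1.    -0.     0.    -0.001]
 [-0.    -0.268  0.963 -0.118]
 [ 0.     0.     0.     1.   ]] [[-0.175  0.985 -0.     0.57 ]
 [ 0.985  0.175  0.     0.061]
 [ 0.    -0.    -1.     0.3  ]
 [ 0.     0.     0.     1.   ]] 71.45642041249194 3.4083
jamb_axis 0.58 255.488 142.1184 [0.56674553 0.10042276 0.08      ]
pile_top 0.85 256.6144 188.8128 [0.58292492 0.026123   0.02      ]
pile_top 0.4 256.2048 143.1936 [0.56982722 0.09429396 0.02      ]
jamb 0.92 255.0784 140.50560000000002 [0.568036   0.09635325 0.        ]
4.65
packer 0.84 289.024 158.7072 [ 0.63628355 -0.20022583  0.        ]
[[ 0.6068 -0.2467]
 [ 0.6097 -0.1548]
 [ 0.666  -0.1578]
 [ 0.6662 -0.2501]] [ 0.63717181 -0.2023526 ] [np.float64(0.0595), np.float64(0.092), np.float64(0.0564), np.float64(0.0922)] 88.1924370421887 -3.051048062220278
leaf 0.57 193.0752 172.8 [ 0.4648642  -0.22411265  0.01      ]
[[ 0.4575 -0.2742]
 [ 0.4719 -0.1529]
 [ 0.4932 -0.154 ]
 [ 0.4807 -0.2754]] [ 0.47583644 -0.21413904] [np.float64(0.0232), np.float64(0.1221), np.float64(0.0214), np.float64(0.1221)] 83.25407203947395 -2.7572331680746975
leaf_knuckle 0.55 192.512 142.5024 [ 0.47565334 -0.16750518  0.05      ]
```

View pics/w1.png

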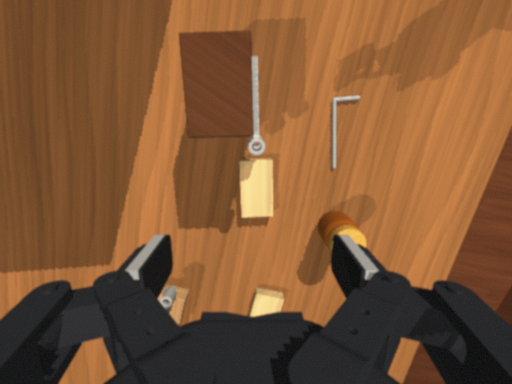

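View pics/w2.png

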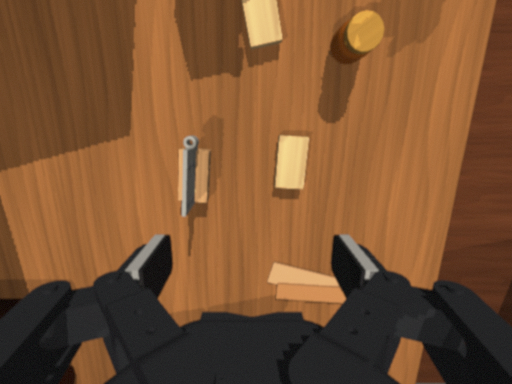

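```bash
cat >> h.py <<'E'
def face(p,T,z,near):
    """bright plywood top face at height z: centre and yaw of long axis"""
    h=cv2.cvtColor(p["img"],cv2.COLOR_RGB2HSV);m=cv2.inRange(h,(18,40,200),(35,255,255))
    n,L,s,c=cv2.connectedComponentsWithStats(m)
    best=[i for i in range(1,n) if s[i,4]>800]
    out=[]
    for i in best:
        pts=np.argwhere(L==i)[:,::-1].astype(np.float32)
        W=np.array([at_z(p,u,v,z,T)[:2] for u,v in pts]).astype(np.float32)
        (c0,wh,a)=cv2.minAreaRect(W*1000);B=cv2.boxPoints((c0,wh,a));e=max([B[1]-B[0],B[2]-B[1]],key=np.linalg.norm)
        out.append((np.array(c0)/1000,np.round(wh,1),(np.degrees(np.arctan2(e[1],e[0]))-90+90)%180-90,pts.mean(0)))
    return min(out,key=lambda o:np.linalg.norm(o[0]-near)) if out else None
E
python3 - <<'E'
from h import *
reach([.64,-.203,.20],[180,0,87.5])
T=tcp();p=capture("wrist");save(p,"w3");print(face(p,T,.02,[.64,-.2]),T[:3,3])
reach([.583,.026,.20],[180,0,100])
T=tcp();p=capture("wrist");save(p,"w4");print(face(p,T,.02,[.583,.026]),T[:3,3])
# axis knuckle
for l,z in dict(jamb_axis=.08,pile_top=.02).items():
    for r in place_of(p,l)[:1]:
        u,v=np.array(r["position"])*[512,384];print(l,r["p"],u,v,at_z(p,u,v,z,T))
reach([.57,.06,.24],[180,0,100]);T=tcp();p=capture("wrist");save(p,"w5");print(face(p,T,.02,[.583,.026]))
for l,z in dict(jamb_axis=.08,pile_top=.02).items():
    for r in place_of(p,l)[:1]:
        u,v=np.array(r["position"])*[512,384];print(l,r["p"],u,v,at_z(p,u,v,z,T))
g=cv2.medianBlur(cv2.cvtColor(p["img"],cv2.COLOR_RGB2GRAY),3)
for c in cv2.HoughCircles(g,cv2.HOUGH_GRADIENT,1,20,param1=100,param2=12,minRadius=8,maxRadius=16)[0][:8]:
    q=at_z(p,c[0],c[1],.12,T)
    if abs(c[0]-256)<60 and c[1]<220:print("circ",c,q)
print(get_t())
cv2.imwrite("pics/c345.png",np.hstack([cv2.imread(f"pics/w{i}.png")[60:300,120:385] for i in(3,4,5)]))
E
```

```text
(array([ 0.63777423, -0.20328671]), array([89.5, 48.5]), np.float32(-3.2849045), array([249.68732, 177.859  ], dtype=float32)) [ 0.64044748 -0.20324993  0.20112599]
(array([0.58208386, 0.02616212]), array([48.8, 90.1]), np.float32(11.164093), array([252.8158 , 179.78351], dtype=float32)) [0.5839131  0.02497991 0.20085952]
jamb_axis 0.74 245.504 107.9808 [0.5648578  0.09893431 0.08      ]
pile_top 0.89 254.976 179.904 [0.58724595 0.02507774 0.02      ]
(array([0.58213165, 0.02636144]), array([48.4, 91.3]), np.float32(11.307343), array([257.62186, 199.74821], dtype=float32))
jamb_axis 0.79 256.1024 146.4192 [0.56813978 0.09932829 0.08      ]
pile_top 0.65 257.4848 198.4128 [0.58437817 0.02665555 0.02      ]
circ [255.5 151.5  10.6] [0.56691417 0.09865461 0.12      ]
7.3
```

View pics/c345.png

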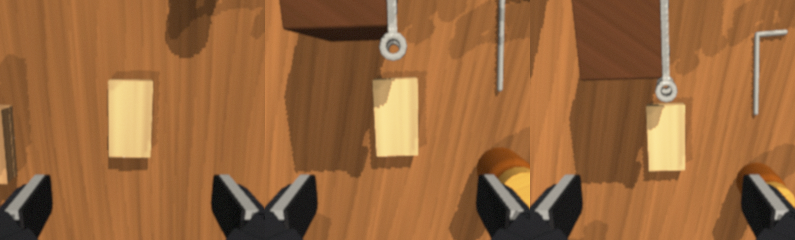

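```bash
python3 - <<'E'
from h import *
reach([.6378,-.2033,.10],[180,0,86.7])
move_linear([.6378,-.2033,.029],vel=.1); print(get_position())
command_gripper(0.3,40);print(get_position(),get_finger_gap(),get_grip_force())
o=np.array(get_position())[:2]-[.6378,-.2033]
a=np.radians(11.2+3.28);o=np.array([[np.cos(a),-np.sin(a)],[np.sin(a),np.cos(a)]])@o
x,y=np.array([.5821,.0263])+o
move_linear([.6378,-.2033,.13],vel=.15);print(get_finger_gap(),get_grip_force())
reach([x,y,.13],[180,0,101.2]);pause(.3)
d=np.array([x,y])-np.array(get_position())[:2];print("err",d,get_position());x,y=np.array([x,y])+d
move_linear([x,y,.06],vel=.1);print(get_position())
print(move_linear([x,y,.044],vel=.02,stop_force=6),get_position(),[x,y],get_t())
T=tcp();p=capture("wrist");save(p,"w6")
E
```

```text
[ 0.63836883 -0.20337272  0.0295914 ]
[ 0.6383831  -0.20358473  0.02994263] 0.5685135169024681 43.2253360748291
0.5723771256337393 42.769230008125305
err [-0.00043828  0.00116724] [0.58317405 0.02500287 0.12986047]
[0.58285236 0.02727375 0.06043166]
True [0.5823938  0.02732711 0.049928  ] [np.float64(0.582297488414435), np.float64(0.02733736048906065)] 13.2167
```

View pics/w6.png

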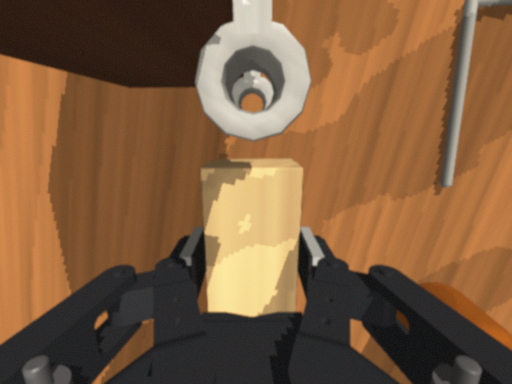

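```bash
python3 - <<'E'
from h import *
command_gripper(.85);x,y,z=get_position()
move_linear([x,y,.20],vel=.12);pause(.2)
T=tcp();p=capture("wrist");save(p,"w7");print(face(p,T,.04,[.583,.026]),T[:3,3])
h=cv2.cvtColor(p["img"],cv2.COLOR_RGB2HSV);cv2.imwrite("pics/c7.png",p["img"][60:300,120:385,::-1])
# rack / leaf look
reach([.469,-.224,.23],[180,0,87]);pause(.3)
T=tcp();p=capture("wrist");save(p,"w8");print(T[:3,3],get_t())
for l,z in dict(leaf=.01,leaf_knuckle=.05).items():
    for r in place_of(p,l)[:1]:
        u,v=np.array(r["position"])*[512,384];print(l,r["p"],u,v,at_z(p,u,v,z,T))
m=silhouettes(p,"leaf")[0]["region"];W=np.array([at_z(p,u,v,.09,T)[:2] for v,u in np.argwhere(m)]).astype(np.float32)
r=cv2.minAreaRect(W*1000);print(r)
a=cv2.imread("pics/c7.png");cv2.imwrite("pics/c78.png",np.hstack([a,cv2.imread("pics/w8.png")[60:300,120:385]]))
E
```

```text
(array([0.58126593, 0.02754648]), array([48.7, 88.9]), np.float32(11.252167), array([254.56181, 184.30775], dtype=float32)) [0.58125944 0.0274022  0.19933416]
[ 0.46948488 -0.22318076  0.22983966] 16.7083
leaf 0.6 253.0816 176.2176 [ 0.4703049  -0.22757424  0.01      ]
leaf_knuckle 0.56 253.696 125.184 [ 0.47389846 -0.16281733  0.05      ]
((471.2259521484375, -216.01675415039062), (119.58776092529297, 15.990778923034668), 87.7060775756836)
```

View pics/c78.png

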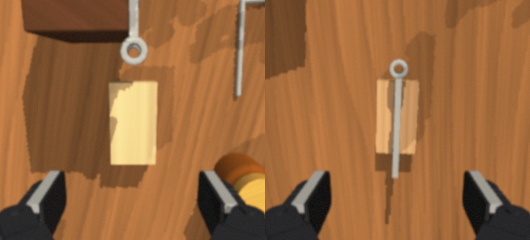

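```bash
cat >> h.py <<'E'
def leafmeas(p,T,ztop,zk,box):
    h=cv2.cvtColor(p["img"],cv2.COLOR_RGB2HSV);m=(h[...,1]<60)&(h[...,2]>90)
    x0,x1,y0,y1=box;k=np.zeros_like(m);k[y0:y1,x0:x1]=m[y0:y1,x0:x1]
    rows=[(v,np.flatnonzero(k[v])) for v in range(y0,y1)]
    return [(v,c.min(),c.max(),len(c)) for v,c in rows if len(c)]
E
python3 - <<'E'
from h import *
T=tcp();p=capture("wrist")
R=leafmeas(p,T,0,0,(225,290,90,250))
print(R[:16],R[-6:])
pl=[(v,(a+b)/2) for v,a,b,n in R if 150<v<230]
W=np.array([at_z(p,c,v,.09,T)[:2] for v,c in pl]).astype(np.float32)
vx,vy,x0,y0=cv2.fitLine(W*1000,cv2.DIST_HUBER,0,.01,.01).ravel();print("yaw",np.degrees(np.arctan2(vy,vx))-90,x0,y0)
print("plate end",at_z(p,250,R[-1][0]+.5,.09,T))
top=R[0][0];print("knuckle far top edge z.063",at_z(p,253,top-.5,.063,T), T[:3,3])
E
```

```text
[(119, np.int64(252), np.int64(256), 5), (120, np.int64(249), np.int64(258), 10), (121, np.int64(248), np.int64(259), 12), (122, np.int64(247), np.int64(260), 14), (123, np.int64(246), np.int64(261), 14), (124, np.int64(246), np.int64(261), 10), (125, np.int64(246), np.int64(262), 9), (126, np.int64(245), np.int64(262), 10), (127, np.int64(245), np.int64(262), 9), (128, np.int64(245), np.int64(262), 8), (129, np.int64(245), np.int64(262), 10), (130, np.int64(245), np.int64(262), 10), (131, np.int64(245), np.int64(262), 12), (132, np.int64(246), np.int64(261), 13), (133, np.int64(246), np.int64(261), 16), (134, np.int64(247), np.int64(260), 14)] [(231, np.int64(248), np.int64(252), 5), (232, np.int64(248), np.int64(252), 5), (233, np.int64(248), np.int64(252), 5), (234, np.int64(248), np.int64(252), 5), (235, np.int64(248), np.int64(252), 5), (236, np.int64(248), np.int64(252), 5)]
yaw -4.892357 467.92322 -225.70453
plate end [ 0.46385741 -0.27560319  0.09      ]
knuckle far top edge z.063 [ 0.47316274 -0.15639402  0.063     ] [ 0.4691566  -0.22372605  0.22993011]
```

```bash
python3 - <<'E'
from h import *
command_gripper(.9)
reach([.4681,-.2258,.14],[180,0,85.1])
move_linear([.4681,-.2258,.078],vel=.08);pause(.2);print(get_position())
command_gripper(0.0,70);print(get_position(),get_finger_gap(),get_grip_force())
move_linear([.4681,-.2258,.18],vel=.1);print(get_finger_gap(),get_grip_force(),get_ft_force())
a=np.radians(11.2);yh=np.array([-np.sin(a),np.cos(a)]);ax=np.array([.5672,.0993])
q=ax-yh*.11
reach([*q,.18],[180,0,101.2])
move_linear([*q,.125],vel=.08);pause(.3)
T=tcp();p=capture("wrist");save(p,"w9");print(T.round(4),q,get_t())
E
```

```text
[ 0.46839663 -0.22598449  0.07852004]
[ 0.46834498 -0.22591884  0.07810867] 0.06041499453596362 68.61033797264099
0.06349919328789327 68.40500235557556 [ 0.32575821 -0.14985857 -5.10826038]
[[-1.944e-01  9.809e-01  9.000e-04  5.888e-01]
 [ 9.809e-01  1.944e-01 -1.000e-04 -8.600e-03]
 [-3.000e-04  8.000e-04 -1.000e+00  1.255e-01]
 [ 0.000e+00  0.000e+00  0.000e+00  1.000e+00]] [ 0.58856578 -0.00860507] 22.6833
```

View pics/w9.png

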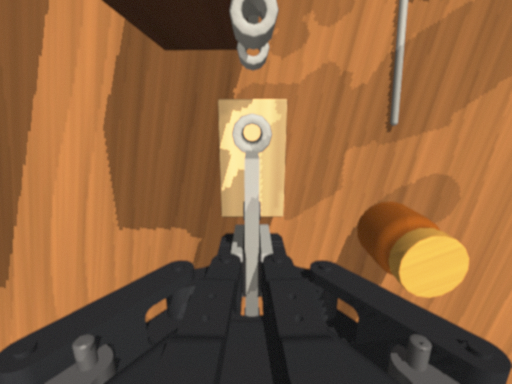

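```bash
python3 - <<'E'
from h import *
T=tcp();p=capture("wrist")
h=cv2.cvtColor(p["img"],cv2.COLOR_RGB2HSV);m=((h[...,1]<60)&(h[...,2]>130)).astype(np.uint8)*255
cs,_=cv2.findContours(m,cv2.RETR_CCOMP,cv2.CHAIN_APPROX_NONE)
for c in cs:
    if len(c)>20:
        (u,v),(a,b),_=cv2.fitEllipse(c)
        if abs(u-256)<40 and v<170: print((round(u,1),round(v,1)),a,b,len(c),at_z(p,u,v,.1105,T)[:2].round(4),at_z(p,u,v,.12,T)[:2].round(4))
R=leafmeas(p,T,0,0,(225,285,100,225))
print(R[0],R[10],R[18],R[22],[r for r in R if 155<r[0]<225][::12])
W=np.array([at_z(p,(a+b)/2,v,.1375,T)[:2] for v,a,b,n in R if 165<v<220 and n<25]).astype(np.float32)
vx,vy,x0,y0=cv2.fitLine(W*1000,cv2.DIST_HUBER,0,.01,.01).ravel();print("yaw",np.degrees(np.arctan2(vy,vx)),x0,y0,get_eef_rot())
R=leafmeas(p,T,0,0,(215,295,0,60));print(R[:45:4])
E
```

```text
(251.8, 132.9) 20.176372528076172 21.625625610351562 58 [0.5759 0.051 ] [0.5758 0.0515]
(253.3, 49.4) 26.8493709564209 27.29041290283203 88 [0.5694 0.0871] [0.5698 0.085 ]
(253.7, 14.1) 39.85492706298828 44.446353912353516 168 [0.5669 0.1008] [0.5674 0.0977]
(114, np.int64(248), np.int64(255), 8) (124, np.int64(235), np.int64(268), 24) (132, np.int64(233), np.int64(270), 19) (136, np.int64(233), np.int64(270), 20) [(156, np.int64(246), np.int64(257), 12), (168, np.int64(245), np.int64(258), 14), (180, np.int64(245), np.int64(258), 14), (192, np.int64(245), np.int64(258), 14), (204, np.int64(244), np.int64(259), 16), (216, np.int64(244), np.int64(259), 16)]
yaw -78.788605 580.0428 29.309065 [1.79974590e+02 9.92377619e-03 1.01204057e+02]
[(0, np.int64(232), np.int64(275), 33), (4, np.int64(231), np.int64(276), 33), (8, np.int64(230), np.int64(277), 33), (12, np.int64(230), np.int64(277), 27), (16, np.int64(231), np.int64(276), 27), (20, np.int64(232), np.int64(275), 31), (24, np.int64(233), np.int64(274), 42), (28, np.int64(235), np.int64(271), 37), (32, np.int64(238), np.int64(267), 30), (36, np.int64(237), np.int64(260), 22), (40, np.int64(242), np.int64(255), 6), (44, np.int64(238), np.int64(268), 10)]
```

```bash
python3 - <<'E'
from h import *
a=np.radians(11.2);yh=np.array([-np.sin(a),np.cos(a)]);xh=np.array([np.cos(a),np.sin(a)])
P=tcp()[:3,3];print(P)
q0=P[:2]+xh*.0004;
move_linear([*q0,.1105],vel=.05)
q=q0+yh*.0495
print(move_linear([*(q-yh*.012),.1105],vel=.06,stop_force=12),get_position())
print(move_linear([*q,.1105],vel=.02,stop_force=10),get_position(),q,get_ft_force())
pause(.3);print(get_position(),get_ft_force(),get_t())
c=np.array(get_position())
T=tcp();p=capture("wrist");save(p,"w10");
s=capture("side");save(s,"s2")
cv2.imwrite("pics/c10.png",np.hstack([cv2.imread("pics/w10.png")[:280,140:380],cv2.resize(cv2.imread("pics/s2.png")[130:260,190:310],None,fx=2.15,fy=2.1538)]))
E
```

```text
[ 0.58866829 -0.00856427  0.12526916]
False [0.58188996 0.0283639  0.11057727]
False [0.57974603 0.0387253  0.11063828] [0.57944607 0.0400707 ] [ 1.12652609 -5.27455446 -4.71832752]
[0.57968017 0.03870122 0.1105792 ] [ 0.31904676 -5.24863738 -3.98145338] 25.0
```

View pics/c10.png

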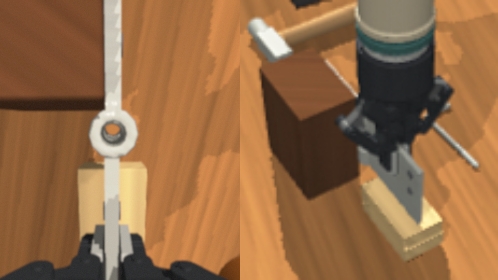

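```bash
python3 - <<'E'
from h import *
a=np.radians(11.2);yh=np.array([-np.sin(a),np.cos(a)])
c=np.array(get_position())[:2]-yh*.0007
move_linear([*c,.1105],vel=.02);pause(.2);print(get_position(),get_ft_force())
print(move_linear([*c,.104],vel=.01,stop_force=8));pause(.5)
print(get_position(),get_ft_force(),get_eef_rot(),get_grip_force(),get_finger_gap(),get_t())
T=tcp();p=capture("wrist");save(p,"w11");print(face(p,T,.04,[.5813,.0275]))
# upper jamb knuckle circle vs visible lines
pl=leafmeas(p,T,0,0,(215,290,0,230));print([r for r in pl if r[3]<25][::10])
E
```

```text
[0.57977021 0.0383239  0.11046385] [ 0.14912441 -0.90129691 -3.92960417]
True
[0.57998665 0.03807387 0.10810447] [-0.79024768 -0.03621505  6.12501356] [1.79976655e+02 6.54995341e-03 1.01206185e+02] 69.96857643127441 0.06517980563593177 26.4583
(array([0.5629397 , 0.04327692]), array([18.3, 50. ]), np.float32(10.778992), array([231.72449, 199.84416], dtype=float32))
[(0, np.int64(243), np.int64(260), 18), (10, np.int64(243), np.int64(260), 18), (20, np.int64(243), np.int64(260), 18), (30, np.int64(243), np.int64(261), 19), (40, np.int64(243), np.int64(261), 19), (50, np.int64(243), np.int64(261), 19), (60, np.int64(243), np.int64(260), 18), (70, np.int64(244), np.int64(260), 17), (80, np.int64(244), np.int64(260), 17), (90, np.int64(244), np.int64(260), 17), (100, np.int64(244), np.int64(260), 17), (155, np.int64(245), np.int64(259), 15), (165, np.int64(244), np.int64(258), 15), (175, np.int64(245), np.int64(258), 14), (185, np.int64(245), np.int64(258), 14), (195, np.int64(245), np.int64(258), 14), (205, np.int64(244), np.int64(259), 16), (215, np.int64(244), np.int64(259), 16), (225, np.int64(244), np.int64(267), 24)]
```

View pics/w11.png

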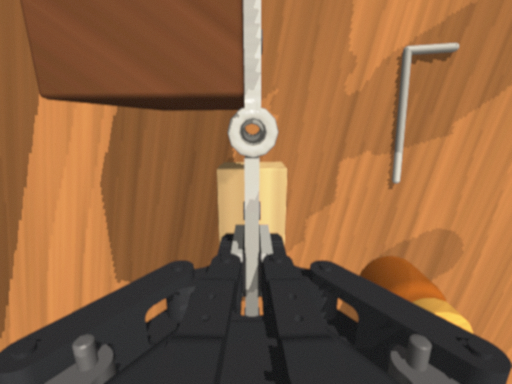

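```bash
python3 -c "
from rig import *
print(sign_off())"
```

```text
the job is handed in; nothing more can be done
None
```

The job is handed in, but no verdict came back. The loose packer lies about 1.5 mm off centre on the lower one, and the gripper let go of it there. The gripper still holds the leaf, pressed onto the pile with about 10 N, in line with the jamb leaf to about 0.5 mm and with its knuckle between the jamb's two. The last reading was 26.5 s, and no move went near the jar, hammer or pin.

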